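# Tap the wedge home to clamp the casting tray

## Robot

A 6-joint arm with a two-finger parallel gripper is mounted at the origin on a cart in front of the work surface, level with it; the furniture and walls round the work are solid. World frame = base frame: x ahead of the robot, y to its left, z up, the work surface at z = 0. Lengths are in m, angles in rad, forces in N, time in s.
With the tool pointing down it reaches from about 0.225 to 0.875 m from the base axis. Payload 3.4 kg.
Tool frame: the origin (TCP) lies at the very end of the fingers, on their centre line; the grasp point (between the pads) lies 19 mm behind it (manip.grasp_offset is the distance from the TCP to the grasp point, in m); x points along the fingers, y is the direction in which the jaws open and shut, and the axes are right-handed (so a half turn about x gives the same grasp; the last joint's range is limited). The gripper opens to 85 mm and grips with 20 to 120 N. Pads are 22 mm wide; open, the fingers measure 114 mm over their backs; the gripper's body (76 mm by 85 mm) begins 54 mm behind the grasp point. The pads swing forward as they close: fully open they stand 13 mm farther back than shut.
Start: joints at [-1.427, 0.276, 1.505, -0, 1.361, -0.121], TCP at [0.15, -0.555, 0.231] pointing down, gripper open.
Joint ranges: [-2.89, 2.89], [-0.75, 2.08], [0.22, 2.7], [-1.18, 4.32], [0.11, 2.71], [-2.7, 2.7]. Speed limits (rad/s): [2.57, 2.57, 3.14, 3.14, 3.14, 3.14].

## Interface

Orientations are given as a unit quaternion [w, x, y, z].
In Python, from rig import manip gives the robot as it stands.
- The arm moves only by the tool step_arm, never from a script. Its argument "increments" is a list of rows, each an object with "grip": the opening, from 0 (shut) to 1 (fully open); "delta_pos": the shift along the world's x, y, z in m, a list of three; "twist": the turn about the world's z in degrees. A call has 1 to 10 rows; each row shifts and turns the commanded pose from where the row before left it; what a row does not reach is not made up. A row lasts 1/12 s, in which the tool goes at most 41.7 mm and 7.16 degrees, less where a joint would pass 70% of its speed; a pose out of reach is approached as far as the arm can. A call with a gripper value outside its range is refused whole. The fingers move at their own pace and stop on an object; "force" is the grip in N (left out, the last holds). Time passes only in rows, so rows that do not move let the fingers close. It gives the time, the measured TCP pose, the force and the opening at its end, in the units of the state.
- manip.get_state(): the state, without advancing time (a new reading comes with each control period).
- manip.get_image(name): name is "scene" or "top" or "wrist"; returns a dict with "img" (480x640x3 uint8, red, green, blue), "fx", "fy", "cx", "cy" (pixels), "rvec" (rotation vector, rad) and "tvec" (3), from world to camera coordinates, as OpenCV has them; the wrist camera has in their place "mount" (4x4, takes a point from camera to tool coordinates, whose origin is the TCP and whose axes are the tool frame's). Camera axes: x right, y down, z forward; pixel columns grow to the right and rows downward; lengths in m; the calibration is good to about 2 mm. A picture is of the moment at which its call begins: read the wrist's pose just before it. There is no depth.
- manip.sign_off(): hands the job in, once; it reports no verdict.
The state is a dict: "clock": time; "qpos": joint angles; "qd": joint speeds; "effort": joint torques, N m; "position": TCP position; "ee_rot": TCP orientation; "contact_force": force on the tool from outside, world axes, zero at the start; "moment": the same for the moment, N m; "width": finger opening in m.
Only numpy, scipy, OpenCV 4.12 (cv2) and the standard library are available. Lean on these libraries where they do the work, as an engineer would, in place of code of your own. Each camera call takes 0.05 s, during which the arm holds its last target. There are 200 camera calls.

## Task

The white casting tray sits loose in its clamping frame on the board over the sink. Take the mallet and tap the wedge along its track with light blows, drawing the mallet back between blows, until the wedge stops advancing and stays tight against the tray; strike only the wedge, never hard, and keep the fingers off wedge and tray. Then lay the mallet flat on the board, touching nothing else, and leave the cups and bottles on the board where they stand.

Things in the scene. Friction and masses are not known exactly. Their poses are not given: they have to be found in the camera images.
- frame: Grey metal clamping frame fixed on a board over the sink (board top 36.5 mm above the worktop), 134 x 100 x 34 mm. Origin: underside, amid its base. Base and the 54 mm wide track leading out to y = -114 mm are 5 mm thick. Fence at its +x side, end stop at +y, slanted bar at -x; between bar and tray runs the wedge's channel. The wedge is driven along +y of this frame.
- tray_centre (a point): Centre of the loose white open casting tray, 70 x 80 x 26 mm (x, y, z), about 0.4 kg, standing on the frame's base, about 1.5 mm short of the fence. Axes as the frame's.
- wedge_centre (a point): Middle of the smooth dark steel wedge, 96 mm long (y), 30 mm high, 10 mm thick at the tip (+y) growing 1 in 6 to 24 mm at the butt (-y), 0.15 kg. It lies loose on the frame's track, tip in the channel; self-locking. It travels 20 to 65 mm before it jams: this varies with the gap and cannot be measured beforehand. Jammed, its butt still stands out of the frame.
- wedge_butt (a point): Centre of the wedge's flat butt face, 23 mm wide x 30 mm high, 56.5 mm above the worktop: where the mallet strikes, along +y. Axes: +y points from butt to tip. Blows of 10 to 20 N seat it tight; over 40 N is too hard and cracks the tray.
- mallet_grip (a point): Point on the mallet's handle to grip, 20 mm above the board as it lies flat. Handle 18 mm wide (y), 22 mm high (z), from 54 mm behind (-x) to 28 mm before (+x) this point, then a 40 mm round end knob behind. Head: black cylinder, 40 mm diameter, 76 mm long along y, axis 48 mm ahead (+x). About 0.25 kg; +z is up.
- mallet_face (a point): Centre of the mallet head's flat striking face (40 mm across) on its -y side; from the grip point 48 mm along the mallet's +x and 38 mm along its -y. Axes as the mallet's; -y points out of the face. The opposite face, 76 mm away, is the same. Struck with its centre 29 mm above the board, the head clears the track.
- sample_cup_a: Bystander on the board: specimen cup with red cap, 52 mm wide, 64 mm high. Origin at its underside.
- sample_cup_cc: Bystander on the board: specimen cup with white cap, 52 mm wide, 64 mm high. Origin at its underside.
- stain_bottle_a: Bystander on the board: brown bottle with black cap, 45 mm wide, 90 mm high. Origin at its underside.
- oil_dropper: Bystander on the board: small white dropper bottle, 27 mm wide, 74 mm high. Origin at its underside.

How it is judged:
By the outcome, as a careful person would: the job done as asked, in the order asked, and still so for the second after the job is handed in, with the robot touching nothing.
It also fails if it takes over 45 s, if anything falls off the work surface, if the arm or the gripper's body presses on something with over 40 N, if the wrist force passes 120 N, or if a joint passes its speed limit or range.

## Working session

There is one attempt and no reset: what is moved stays moved. The work goes in short steps, Python scripts to look and compute and a tool call to move; the robot and the scene stay as the last step left them, time stands still between calls to the robot, and variables do not carry over. Pictures are saved under pics/ and viewed, about 8 in all and at most 12, crops included, and the job is handed in when it is done.

Besides the shell and the picture viewer there is one more tool, called after ">>>" in YAML: its name, and indented under it one key for each argument. step_arm: Moves the arm, as the interface text tells. Its arguments: {"type":"object","properties":{"increments":{"type":"array"},"force":{"type":"number"}},"required":["increments"]}

```bash
mkdir -p pics; cat > h.py <<'E'
import numpy as np, cv2, json
from rig import manip
def shot(name,f):
    im=manip.get_image(name); cv2.imwrite('pics/'+f,im['img'][:,:,::-1])
    d={k:np.array(v).tolist() for k,v in im.items() if k!='img'}
    json.dump(d,open('pics/'+f+'.json','w')); return im
def ray(f,u,v,z):
    d=json.load(open('pics/'+f+'.json')); R=cv2.Rodrigues(np.array(d['rvec']))[0]; t=np.array(d['tvec']).ravel()
    r=R.T@np.array([(u-d['cx'])/d['fx'],(v-d['cy'])/d['fy'],1]); c=-R.T@t
    return c+r*(z-c[2])/r[2]
def proj(f,P):
    d=json.load(open('pics/'+f+'.json')); R=cv2.Rodrigues(np.array(d['rvec']))[0]; t=np.array(d['tvec']).ravel()
    p=R@np.array(P)+t; return p[0]/p[2]*d['fx']+d['cx'],p[1]/p[2]*d['fy']+d['cy']
E
python3 - <<'E'
from h import *
print(manip.get_state())
shot('top','t0.png');shot('scene','s0.png')
E
```

```text
{'clock': 0.0, 'qpos': array([-1.42697960e+00,  2.76587707e-01,  1.50616282e+00,  1.71528225e-05,
        1.36069585e+00, -1.21003349e-01]), 'qd': array([ 7.02218409e-04, -2.52746778e-03,  8.95426037e-04,  4.54973352e-05,
       -3.37979971e-04, -8.64048403e-04]), 'effort': array([ 1.19675416e-03, -4.16770864e+01, -2.45806879e+01, -2.75574548e-04,
        1.08963999e-02, -9.59685664e-09]), 'position': array([ 0.15041858, -0.55441498,  0.23043204]), 'ee_rot': array([-0.09269797, -0.70091551, -0.0940088 ,  0.7009186 ]), 'contact_force': array([ 0.27553382, -0.41637321, -0.72858978]), 'moment': array([-0.05744039, -0.06441286,  0.01341909]), 'width': 0.08480273210261718}
```

View pics/t0.png

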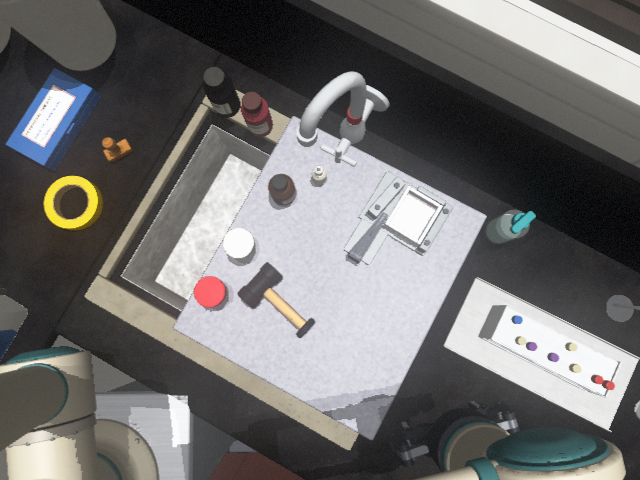

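View pics/s0.png

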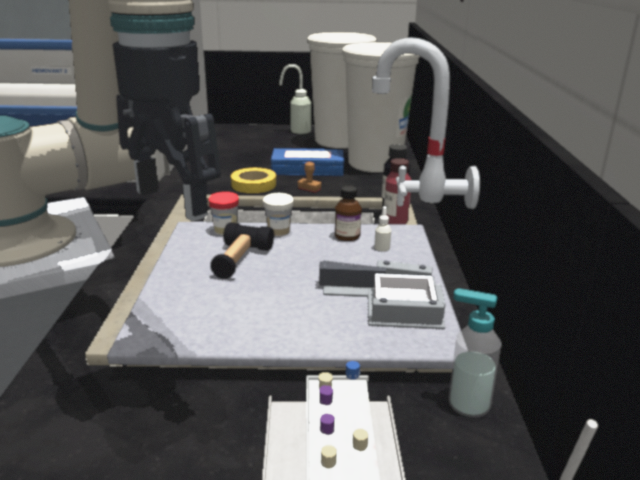

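The top view shows the mallet head near (261,285), its knob at (306,327), the wedge butt near (355,257) and the tray at (414,217). The scene view shows the same layout, with the faucet behind. I'll enlarge the top view next.

```bash
python3 - <<'E'
from h import *
im=cv2.imread('pics/t0.png')
a=cv2.resize(im[165:275,335:465],None,fx=5,fy=5,interpolation=cv2.INTER_CUBIC)
cv2.imwrite('pics/c1.png',a)
b=cv2.resize(im[220:345,185:325],None,fx=4.5,fy=4.5,interpolation=cv2.INTER_CUBIC)
cv2.imwrite('pics/c2.png',b)
for u,v in[(0,0),(640,0),(0,480),(320,240),(261,285),(306,327),(355,257)]: print(u,v,ray('t0.png',u,v,.0365))
E
```

```text
0 0 [0.89305864 0.20462321 0.0365    ]
640 0 [ 0.8621253  -1.01129322  0.0365    ]
0 480 [0.01485693 0.15135455 0.0365    ]
320 240 [ 0.417614   -0.40132112  0.0365    ]
261 285 [ 0.3390709  -0.29535888  0.0365    ]
306 327 [ 0.26427776 -0.37416246  0.0365    ]
355 257 [ 0.38596351 -0.46310403  0.0365    ]
```

View pics/c1.png

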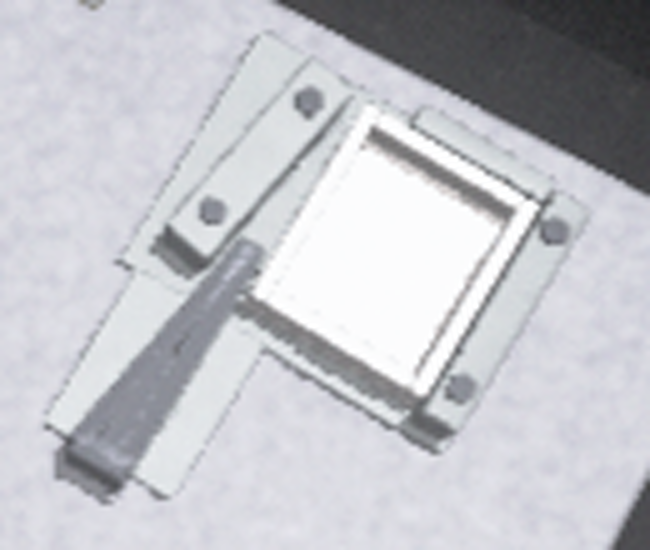

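View pics/c2.png

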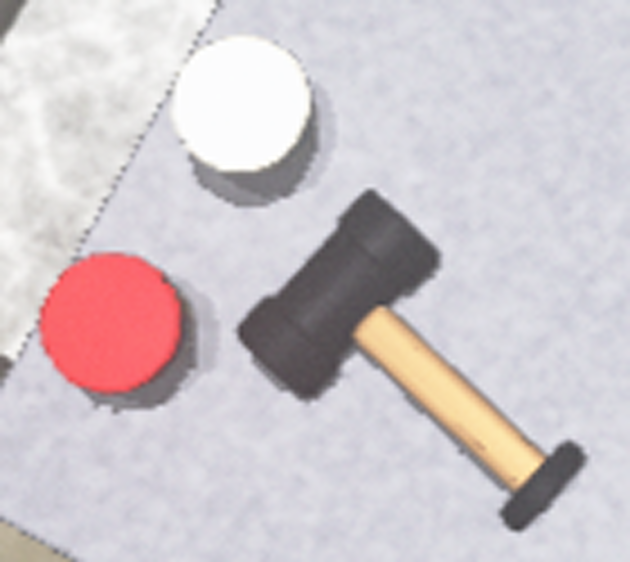

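```bash
python3 - <<'E'
from h import *
def c1(u,v,z): return ray('t0.png',(u+.5)/5-.5+335,(v+.5)/5-.5+165,z)
def c2(u,v,z): return ray('t0.png',(u+.5)/4.5-.5+185,(v+.5)/4.5-.5+220,z)
def ang(a,b): return np.degrees(np.arctan2(*(b-a)[[1,0]]))
L=[c1(45,425,.0415),c1(120,275,.0415)];Rr=[c1(168,497,.0415),c1(265,350,.0415)];B=[c1(120,263,.0415),c1(262,33,.0415)]
S=[c1(455,450,.0415),c1(592,210,.0415)]
T=[c1(365,105,.0675),c1(545,205,.0675),c1(415,405,.0675),c1(248,300,.0675)]
print('L',L,ang(*L),'R',Rr,ang(*Rr),'B',B,ang(*B),'S',S,ang(*S))
print('tray',np.mean(T,0),ang(T[3],T[0]),ang(T[2],T[1]),ang(T[0],T[1])+90)
W=[c1(77,437,.0715),c1(130,475,.0715),c1(240,238,.0715),c1(263,253,.0715)]
print('wedge',W,'butt',(W[0]+W[1])/2,np.linalg.norm(W[0]-W[1]),'tip',(W[2]+W[3])/2,np.linalg.norm(W[2]-W[3]))
print('wl',ang((W[0]+W[1])/2,(W[2]+W[3])/2), np.linalg.norm((W[0]+W[1]-W[2]-W[3])/2))
M=dict(knob=c2(543,487,.0565),hh=c2(372,322,.0655),hk=c2(525,480,.0655),hf1=c2(405,228,.0565),hf2=c2(275,365,.0565))
for k,v in M.items(): print(k,v)
print('handle dir',ang(M['hk'],M['hh']),ang(M['knob'],(M['hf1']+M['hf2'])/2),'headlen',np.linalg.norm(M['hf1']-M['hf2']),'knob-head',np.linalg.norm(M['knob']-(M['hf1']+M['hf2'])/2))
for n,p in dict(red=c2(112,322,.1005),white=c2(242,103,.1005)).items(): print(n,p)
print('brown',ray('t0.png',282,187,.1265)+0,'drop',ray('t0.png',318,172,.1))
print('board',[ray('t0.png',*p,.0365) for p in[(295,117),(486,214),(372,440),(175,327)]],'faucet',ray('t0.png',340,150,.1))
E
```

```text
L [array([ 0.39902606, -0.44292564,  0.0415    ]), array([ 0.45245157, -0.47092472,  0.0415    ])] -27.657995817829953 R [array([ 0.3726568 , -0.48577297,  0.0415    ]), array([ 0.42445691, -0.52172416,  0.0415    ])] -34.76208061751365 B [array([ 0.45679782, -0.47103912,  0.0415    ]), array([ 0.54006147, -0.52449055,  0.0415    ])] -32.69859659997861 S [array([ 0.3875375, -0.5875815,  0.0415   ]), array([ 0.47282669, -0.6400562 ,  0.0415    ])] -31.60216684022078
tray [ 0.45392418 -0.56391035  0.0675    ] -32.26363696619555 -34.701902360328944 -31.03737841406172
wedge [array([ 0.39137855, -0.45258982,  0.0715    ]), array([ 0.37799268, -0.47037918,  0.0715    ]), array([ 0.45952822, -0.5105617 ,  0.0715    ]), array([ 0.45411954, -0.518322  ,  0.0715    ])] butt [ 0.38468561 -0.4614845   0.0715    ] 0.02226304400353881 tip [ 0.45682388 -0.51444185  0.0715    ] 0.009459179229357299
wl -36.282728046514656 0.08948972221339965
knob [ 0.26368163 -0.37363698  0.0565    ]
hh [ 0.32709358 -0.30969873  0.0655    ]
hk [ 0.26676688 -0.36722367  0.0655    ]
hf1 [ 0.36334644 -0.32161973  0.0565    ]
hf2 [ 0.31155146 -0.27132728  0.0565    ]
handle dir 43.63812914441755 46.28901701820027 headlen 0.07219454291862694 knob-head 0.1067512056453201
red [ 0.32760565 -0.21832582  0.1005    ]
white [ 0.4075366  -0.26579106  0.1005    ]
brown [ 0.49428497 -0.34132722  0.1265    ] drop [ 0.52535    -0.40032296  0.1       ]
board [array([ 0.64737963, -0.3590795 ,  0.0365    ]), array([ 0.45918779, -0.69961318,  0.0365    ]), array([ 0.07234361, -0.48407194,  0.0365    ]), array([ 0.26791592, -0.14361019,  0.0365    ])] faucet [ 0.56292791 -0.43834108  0.1       ]
```

```bash
cat >> h.py <<'E'
from scipy.spatial.transform import Rotation as Ro
def st():
    s=manip.get_state(); R=Ro.from_quat(s['ee_rot'],scalar_first=True).as_matrix()
    print('t',round(s['clock'],2),'p',s['position'].round(4),'w',round(s['width'],4),'F',s['contact_force'].round(2),'jaw',np.degrees(np.arctan2(R[1,1],R[0,1])).round(2),'q',s['qpos'].round(2)); return s,R
E
python3 -c "
from h import *
s,R=st();print(R.round(3))"
```

```text
t 0.1 p [ 0.1504 -0.5545  0.2305] w 0.0854 F [-1.25 -0.6  -0.86] jaw -74.83 q [-1.43  0.28  1.51  0.    1.36 -0.12]
[[-0.     0.262 -0.965]
 [ 0.002 -0.965 -0.262]
 [-1.    -0.002 -0.   ]]
```

>>> step_arm:
  increments:
    - {"grip": 1, "delta_pos": [0.022, 0.032, 0], "twist": 5}
    - {"grip": 1, "delta_pos": [0.022, 0.032, 0], "twist": 5}
    - {"grip": 1, "delta_pos": [0.022, 0.032, -0.01], "twist": 5}
    - {"grip": 1, "delta_pos": [0.022, 0.032, -0.01], "twist": 5}
    - {"grip": 1, "delta_pos": [0.022, 0.032, -0.01], "twist": 5}
    - {"grip": 1, "delta_pos": [0.022, 0.032, -0.01], "twist": 5}
    - {"grip": 1, "delta_pos": [0.022, 0.032, -0.01], "twist": 0}
    - {"grip": 1, "delta_pos": [0, 0, 0], "twist": 0}
    - {"grip": 1, "delta_pos": [0, 0, 0], "twist": 0}

```text
clock: 0.85
position: [0.3049, -0.3288, 0.1807]
ee_rot: [-0.272, -0.652, -0.274, 0.652]
contact_force: [-0.7, 0.3, 0.4]
width: 0.0853
```

```bash
python3 - <<'E'
from h import *
s,R=st(); im=shot('wrist','w1.png')
json.dump([R.tolist(),s['position'].tolist()],open('pics/w1pose.json','w'))
E
```

```text
t 0.85 p [ 0.3049 -0.3288  0.1807] w 0.0853 F [-0.69  0.27  0.4 ] jaw -44.59 q [-0.98  0.12  1.84 -0.    1.18 -0.2 ]
```

View pics/w1.png

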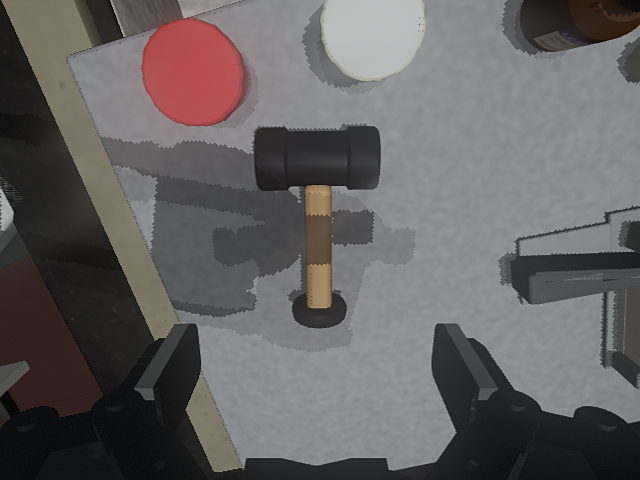

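The wrist picture shows the handle running from (318,188) to (319,305), the head spanning u 254 to 381 at v≈158, and the wedge butt at (500–525, 255–303).

```bash
cat >> h.py <<'E'
def wray(f,u,v,z):
    d=json.load(open('pics/'+f+'.png.json')); R,p=map(np.array,json.load(open('pics/'+f+'pose.json')))
    M=np.array(d['mount']); r=R@M[:3,:3]@np.array([(u-d['cx'])/d['fx'],(v-d['cy'])/d['fy'],1]); c=R@M[:3,3]+p
    return c+r*(z-c[2])/r[2]
E
python3 - <<'E'
from h import *
g=lambda u,v,z:wray('w1',u,v,z)
a=g(318,190,.0675);b=g(319,300,.0675);h1=g(254,158,.0565);h2=g(381,158,.0565)
print(a,b,np.linalg.norm(a-b),np.degrees(np.arctan2(*(a-b)[[1,0]])));print(h1,h2,np.linalg.norm(h1-h2),np.degrees(np.arctan2(*(h2-h1)[[1,0]])),(h1+h2)/2)
print('headmid top/bot edges',g(318,128,.0765),g(318,189,.0565))
print('butt',g(514,258,.0715),g(526,300,.0715),g(500,256,.0415), 'track corner',g(519,240,.0415))
E
```

```text
[ 0.32816949 -0.30856075  0.0675    ] [ 0.27471415 -0.36406765  0.0675    ] 0.07706159009662585 46.07864672011238
[ 0.31190456 -0.26673593  0.0565    ] [ 0.36980161 -0.32367802  0.0565    ] 0.08120634698508669 -44.52356181343118 [ 0.34085309 -0.29520698  0.0565    ]
headmid top/bot edges [ 0.35492017 -0.28123282  0.0765    ] [ 0.32702173 -0.30978536  0.0565    ]
butt [ 0.38862617 -0.43013709  0.0715    ] [ 0.37641809 -0.46107506  0.0715    ] [ 0.38502168 -0.44094073  0.0415    ] track corner [ 0.4021776  -0.44044274  0.0415    ]
```

>>> step_arm:
  increments:
    - {"grip": 1, "delta_pos": [0.003, 0, -0.037], "twist": 0}
    - {"grip": 1, "delta_pos": [0, 0, -0.037], "twist": 0}
    - {"grip": 1, "delta_pos": [0, 0, -0.037], "twist": 0}
    - {"grip": 1, "delta_pos": [0, 0, -0.028], "twist": 0}
    - {"grip": 0, "delta_pos": [0, 0, 0], "twist": 0}
    - {"grip": 0, "delta_pos": [0, 0, 0], "twist": 0}
    - {"grip": 0, "delta_pos": [0, 0, 0], "twist": 0}
    - {"grip": 0, "delta_pos": [0, 0, 0], "twist": 0}
    - {"grip": 0, "delta_pos": [0, 0, 0], "twist": 0}
    - {"grip": 0, "delta_pos": [0, 0, 0], "twist": 0}
  force: 120

```text
clock: 1.73
position: [0.3079, -0.3321, 0.0443]
ee_rot: [0.273, 0.653, 0.271, -0.653]
contact_force: [-1.9, 0.5, 7.2]
width: 0.0158
```

>>> step_arm:
  increments:
    - {"grip": 0, "delta_pos": [0, 0, 0.015], "twist": 0}
    - {"grip": 0, "delta_pos": [0, 0, 0.015], "twist": 0}
    - {"grip": 0, "delta_pos": [-0.003, -0.026, 0], "twist": 4}
    - {"grip": 0, "delta_pos": [-0.003, -0.026, 0], "twist": 5}
    - {"grip": 0, "delta_pos": [-0.003, -0.026, 0], "twist": 4}
    - {"grip": 0, "delta_pos": [-0.003, -0.026, 0], "twist": 0}
    - {"grip": 0, "delta_pos": [-0.003, -0.025, 0], "twist": 0}
    - {"grip": 0, "delta_pos": [0, 0, 0], "twist": 0}
    - {"grip": 0, "delta_pos": [0, 0, 0], "twist": 0}

```text
clock: 2.48
position: [0.2923, -0.4614, 0.0727]
ee_rot: [-0.344, -0.618, -0.343, 0.618]
contact_force: [-0.1, 0.5, -3.3]
width: 0.0158
```

```bash
python3 - <<'E'
from h import *
s,R=st(); im=shot('wrist','w2.png')
json.dump([R.tolist(),s['position'].tolist()],open('pics/w2pose.json','w'))
shot('top','t2.png');shot('scene','s2.png')
a=cv2.imread('pics/w2.png');t=cv2.imread('pics/t2.png')[175:345,275:445];c=cv2.imread('pics/s2.png')[200:370,180:400]
o=np.zeros((600,800,3),np.uint8);o[:300,:400]=cv2.resize(a,(400,300));o[:300,400:]=cv2.resize(c,(400,300));
o[300:,:]=0
o[300:,:300]=cv2.resize(t,(300,300));cv2.imwrite('pics/m2.png',np.vstack([o]))
cv2.imwrite('pics/t2c.png',cv2.resize(t,None,fx=3.5,fy=3.5,interpolation=cv2.INTER_CUBIC))
E
```

```text
t 2.48 p [ 0.2923 -0.4614  0.0727] w 0.0158 F [-0.1   0.51 -3.3 ] jaw -31.91 q [-1.13  0.37  1.8  -0.    0.97 -0.58]
```

View pics/w2.png

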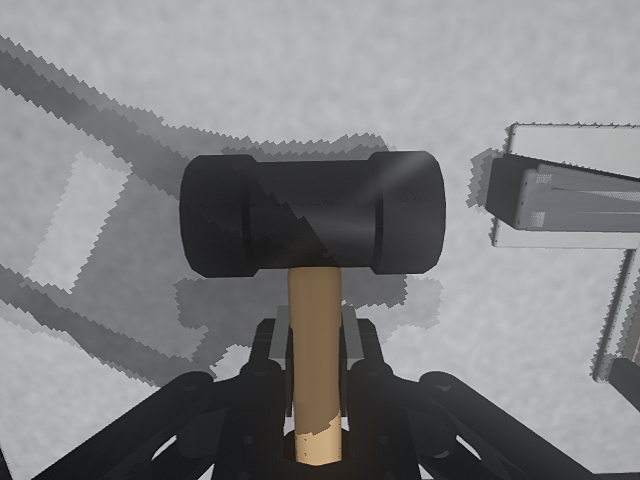

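View pics/m2.png

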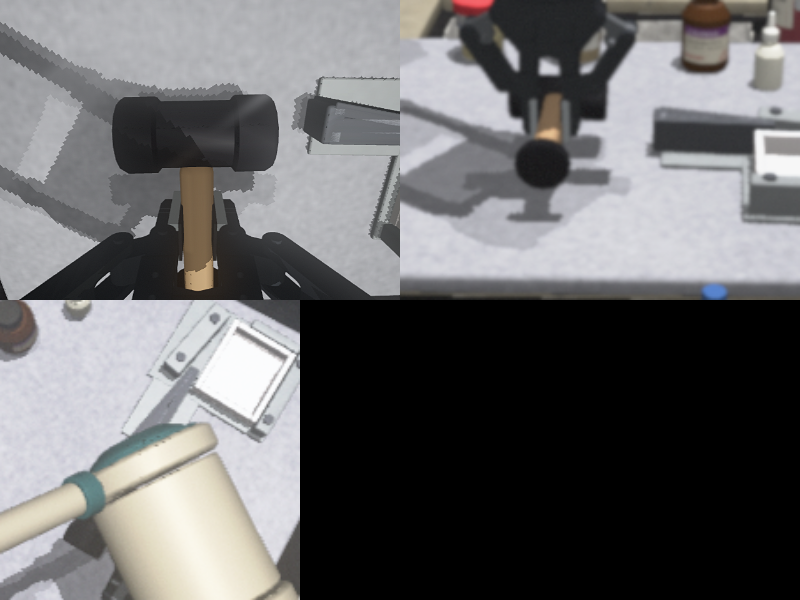

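The head is parallel to the track, its right face at (445,213). The butt's top edge runs (528,165)–(518,230) and its bottom edge (493,157)–(488,207). The handle is held squarely in the pads.

```bash
python3 - <<'E'
from h import *
g=lambda u,v,z:wray('w2',u,v,z)
s=np.radians(-32);d=np.array([np.cos(s),np.sin(s)]);n=np.array([-d[1],d[0]])
p=np.array([.2923,-.4614])
for k,q in dict(face=(440,213,.0849),faceL=(182,213,.0849),headtop=(410,152,.0849),headbot=(410,276,.0849),tA=(528,165,.0715),tB=(518,230,.0715),bA=(493,157,.0415),bB=(488,207,.0415),tr1=(515,124,.0415),tr2=(640,126,.0415),tr3=(492,246,.0415),tr4=(636,248,.0415)).items():
    x=g(*q); r=x[:2]-p; print(k,x.round(4),'along d',round(1e3*r@d,1),'side',round(1e3*r@n,1))
E
```

```text
face [ 0.3538 -0.4412  0.0849] along d 41.5 side 49.7
faceL [ 0.2826 -0.397   0.0849] along d -42.4 side 49.5
headtop [ 0.3546 -0.4187  0.0849] along d 30.2 side 69.2
headbot [ 0.3352 -0.4559  0.0849] along d 33.5 side 27.3
tA [ 0.3889 -0.4471  0.0715] along d 74.3 side 63.3
tB [ 0.3767 -0.4673  0.0715] along d 74.8 side 39.7
bA [ 0.3885 -0.4484  0.0415] along d 74.7 side 62.0
bB [ 0.378  -0.467   0.0415] along d 75.6 side 40.6
tr1 [ 0.4014 -0.4409  0.0415] along d 81.7 side 75.2
tr2 [ 0.4442 -0.4684  0.0415] along d 132.5 side 74.5
tr3 [ 0.3721 -0.4845  0.0415] along d 79.9 side 22.7
tr4 [ 0.4265 -0.5195  0.0415] along d 144.6 side 21.9
```

>>> step_arm:
  increments:
    - {"grip": 0, "delta_pos": [0.001, 0.002, -0.01], "twist": 0}
    - {"grip": 0, "delta_pos": [0, 0, -0.0095], "twist": 0}
    - {"grip": 0, "delta_pos": [0.00845, -0.00535, 0], "twist": 0}
    - {"grip": 0, "delta_pos": [0.00845, -0.00535, 0], "twist": 0}
    - {"grip": 0, "delta_pos": [0, 0, 0], "twist": 0}
    - {"grip": 0, "delta_pos": [0, 0, 0], "twist": 0}

```text
clock: 3.13
position: [0.3115, -0.4697, 0.053]
ee_rot: [-0.345, -0.618, -0.344, 0.618]
contact_force: [0.5, 0.9, -3.0]
width: 0.0157
```

>>> step_arm:
  increments:
    - {"grip": 0, "delta_pos": [0.00507, -0.00321, 0], "twist": 0}
    - {"grip": 0, "delta_pos": [0.00507, -0.00321, 0], "twist": 0}
    - {"grip": 0, "delta_pos": [0.00507, -0.00321, 0], "twist": 0}
    - {"grip": 0, "delta_pos": [0.00507, -0.00321, 0], "twist": 0}

```text
clock: 3.47
position: [0.331, -0.4819, 0.053]
ee_rot: [-0.344, -0.618, -0.344, 0.618]
contact_force: [-0.3, 0.6, -1.4]
width: 0.0158
```

```bash
python3 -c "
from h import *
st()"
```

```text
t 3.47 p [ 0.331  -0.4819  0.053 ] w 0.0158 F [-0.28  0.62 -1.4 ] jaw -31.83 q [-1.09  0.44  1.74 -0.    0.97 -0.53]
```

>>> step_arm:
  increments:
    - {"grip": 0, "delta_pos": [-0.0127, 0.008, 0], "twist": 0}
    - {"grip": 0, "delta_pos": [0, 0, 0], "twist": 0}
    - {"grip": 0, "delta_pos": [0.0051, -0.0032, 0], "twist": 0}
    - {"grip": 0, "delta_pos": [0.0051, -0.0032, 0], "twist": 0}
    - {"grip": 0, "delta_pos": [0.0051, -0.0032, 0], "twist": 0}
    - {"grip": 0, "delta_pos": [0.0051, -0.0032, 0], "twist": 0}

```text
clock: 3.97
position: [0.3394, -0.4872, 0.053]
ee_rot: [0.344, 0.618, 0.344, -0.618]
contact_force: [-1.0, 0.8, -2.6]
width: 0.0159
```

>>> step_arm:
  increments:
    - {"grip": 0, "delta_pos": [-0.0127, 0.008, 0], "twist": 0}
    - {"grip": 0, "delta_pos": [0, 0, 0], "twist": 0}
    - {"grip": 0, "delta_pos": [0.0051, -0.0032, 0], "twist": 0}
    - {"grip": 0, "delta_pos": [0.0051, -0.0032, 0], "twist": 0}
    - {"grip": 0, "delta_pos": [0.0051, -0.0032, 0], "twist": 0}
    - {"grip": 0, "delta_pos": [0.0051, -0.0032, 0], "twist": 0}

```text
clock: 4.47
position: [0.3471, -0.492, 0.0529]
ee_rot: [-0.344, -0.618, -0.344, 0.618]
contact_force: [-0.5, 0.2, -3.3]
width: 0.0156
```

>>> step_arm:
  increments:
    - {"grip": 0, "delta_pos": [-0.0127, 0.008, 0], "twist": 0}
    - {"grip": 0, "delta_pos": [0, 0, 0], "twist": 0}
    - {"grip": 0, "delta_pos": [0.0051, -0.0032, 0], "twist": 0}
    - {"grip": 0, "delta_pos": [0.0051, -0.0032, 0], "twist": 0}
    - {"grip": 0, "delta_pos": [0.0051, -0.0032, 0], "twist": 0}
    - {"grip": 0, "delta_pos": [0.0051, -0.0032, 0], "twist": 0}

```text
clock: 4.97
position: [0.3544, -0.4967, 0.0528]
ee_rot: [-0.344, -0.618, -0.344, 0.618]
contact_force: [-2.3, 1.4, -2.2]
width: 0.0156
```

```bash
python3 - <<'E'
from h import *
s,R=st(); im=shot('wrist','w3.png')
json.dump([R.tolist(),s['position'].tolist()],open('pics/w3pose.json','w'))
E
```

```text
t 4.97 p [ 0.3544 -0.4967  0.0528] w 0.0156 F [-2.27  1.42 -2.23] jaw -31.8 q [-1.06  0.47  1.68 -0.    0.99 -0.51]
```

View pics/w3.png

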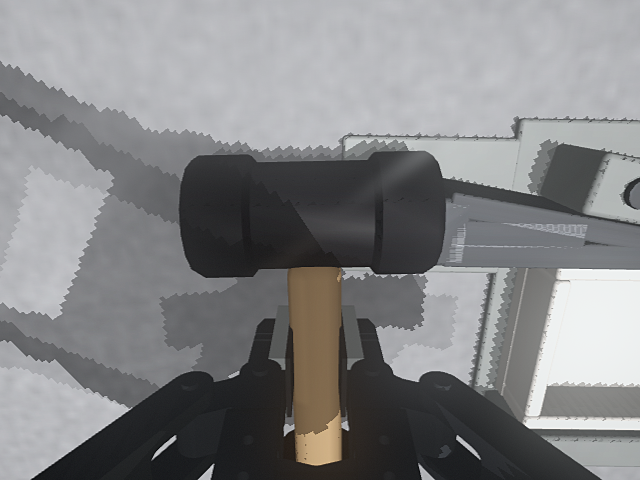

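Picture 8 shows the face on the butt, with the wedge centre about 18 px (roughly 6 mm) to the tray side. I'll shift sideways while drawn back.

>>> step_arm:
  increments:
    - {"grip": 0, "delta_pos": [-0.0127, 0.008, 0], "twist": 0}
    - {"grip": 0, "delta_pos": [-0.0024, -0.0038, 0], "twist": 0}
    - {"grip": 0, "delta_pos": [0.0051, -0.0032, 0], "twist": 0}
    - {"grip": 0, "delta_pos": [0.0051, -0.0032, 0], "twist": 0}
    - {"grip": 0, "delta_pos": [0.0051, -0.0032, 0], "twist": 0}
    - {"grip": 0, "delta_pos": [0.0051, -0.0032, 0], "twist": 0}

```text
clock: 5.52
position: [0.3575, -0.5043, 0.0525]
ee_rot: [-0.343, -0.616, -0.346, 0.619]
contact_force: [-18.2, 3.6, 2.0]
width: 0.0156
```

>>> step_arm:
  increments:
    - {"grip": 0, "delta_pos": [-0.0127, 0.008, 0], "twist": 0}
    - {"grip": 0, "delta_pos": [0, 0, 0], "twist": 0}
    - {"grip": 0, "delta_pos": [0.0051, -0.0032, 0], "twist": 0}
    - {"grip": 0, "delta_pos": [0.0051, -0.0032, 0], "twist": 0}
    - {"grip": 0, "delta_pos": [0.0051, -0.0032, 0], "twist": 0}
    - {"grip": 0, "delta_pos": [0.0051, -0.0032, 0], "twist": 0}

```text
clock: 6.02
position: [0.3581, -0.5043, 0.0517]
ee_rot: [-0.338, -0.613, -0.353, 0.621]
contact_force: [-31.9, 9.9, 10.2]
width: 0.0154
```

Jammed: the force rose with no advance. I'll draw back now and check before one more lighter blow.

>>> step_arm:
  increments:
    - {"grip": 0, "delta_pos": [-0.0127, 0.008, 0], "twist": 0}
    - {"grip": 0, "delta_pos": [-0.0127, 0.008, 0], "twist": 0}
    - {"grip": 0, "delta_pos": [0, 0, 0], "twist": 0}
    - {"grip": 0, "delta_pos": [0, 0, 0], "twist": 0}

```text
clock: 6.35
position: [0.3425, -0.4943, 0.0531]
ee_rot: [0.344, 0.618, 0.343, -0.618]
contact_force: [-0.4, -0.4, -3.5]
width: 0.0155
```

```bash
python3 - <<'E'
from h import *
s,R=st(); im=shot('wrist','w4.png')
json.dump([R.tolist(),s['position'].tolist()],open('pics/w4pose.json','w'))
E
```

```text
t 6.35 p [ 0.3425 -0.4943  0.0531] w 0.0155 F [-0.36 -0.36 -3.51] jaw -31.86 q [-1.08  0.46  1.7   0.    0.98 -0.53]
```

View pics/w4.png

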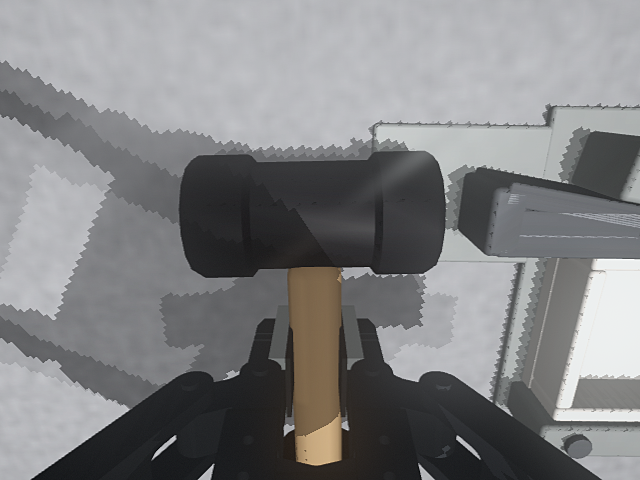

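The mallet is drawn back, the butt stands clear at (460–510,168–257), and head and butt are well centred. Now a light confirming blow, then a draw-back, and a picture difference to see whether the wedge moved.

>>> step_arm:
  increments:
    - {"grip": 0, "delta_pos": [0.0051, -0.0032, 0], "twist": 0}
    - {"grip": 0, "delta_pos": [0.0051, -0.0032, 0], "twist": 0}
    - {"grip": 0, "delta_pos": [0.0051, -0.0032, 0], "twist": 0}
    - {"grip": 0, "delta_pos": [0.0042, -0.0027, 0], "twist": 0}

```text
clock: 6.73
position: [0.3579, -0.5039, 0.0522]
ee_rot: [-0.342, -0.615, -0.348, 0.619]
contact_force: [-16.9, 4.8, 3.0]
width: 0.0158
```

>>> step_arm:
  increments:
    - {"grip": 0, "delta_pos": [-0.0097, 0.0061, 0], "twist": 0}
    - {"grip": 0, "delta_pos": [-0.0098, 0.0062, 0], "twist": 0}
    - {"grip": 0, "delta_pos": [0, 0, 0], "twist": 0}
    - {"grip": 0, "delta_pos": [0, 0, 0], "twist": 0}

```text
clock: 7.07
position: [0.3415, -0.4933, 0.0529]
ee_rot: [0.344, 0.618, 0.343, -0.618]
contact_force: [0.6, -1.1, -3.0]
width: 0.016
```

```bash
python3 - <<'E'
from h import *
s,R=st(); im=shot('wrist','w5.png')
a=cv2.imread('pics/w4.png',0);b=cv2.imread('pics/w5.png',0)
f=np.float32
for n,(y0,y1,x0,x1) in dict(wedge=(160,265,455,520),tray=(370,480,500,640),frame=(100,160,370,600)).items():
    print(n,cv2.phaseCorrelate(f(a[y0:y1,x0:x1]),f(b[y0:y1,x0:x1])))
E
```

```text
t 7.07 p [ 0.3415 -0.4933  0.0529] w 0.016 F [ 0.56 -1.11 -2.99] jaw -31.86 q [-1.08  0.46  1.7   0.    0.98 -0.53]
wedge ((3.701642564293479, -0.3622699601985673), 0.3879761617370103)
tray ((0.08391590093395962, 0.16125690341710452), 0.38503325051731535)
frame ((3.741672805567717, 0.9553844991091403), 0.5933654912312826)
```

The wedge and the frame shift alike in the picture, so the wedge no longer advances under a 17.6 N blow and stays tight. Next I carry the mallet to free board and lay it down.

>>> step_arm:
  increments:
    - {"grip": 0, "delta_pos": [-0.0085, 0.0053, 0.005], "twist": 0}
    - {"grip": 0, "delta_pos": [-0.0085, 0.0053, 0.015], "twist": 0}
    - {"grip": 0, "delta_pos": [-0.015, 0.027, 0], "twist": 0}
    - {"grip": 0, "delta_pos": [-0.015, 0.028, 0], "twist": 0}
    - {"grip": 0, "delta_pos": [-0.0145, 0.027, 0], "twist": 0}
    - {"grip": 0, "delta_pos": [0, 0, -0.01], "twist": 0}
    - {"grip": 0, "delta_pos": [0, 0, -0.01], "twist": 0}
    - {"grip": 0, "delta_pos": [0, 0, -0.004], "twist": 0}
    - {"grip": 0, "delta_pos": [0, 0, -0.003], "twist": 0}
    - {"grip": 0, "delta_pos": [0, 0, 0], "twist": 0}

```text
clock: 7.95
position: [0.2799, -0.4009, 0.0457]
ee_rot: [0.344, 0.618, 0.344, -0.618]
contact_force: [-1.0, 0.6, -3.7]
width: 0.0157
```

>>> step_arm:
  increments:
    - {"grip": 0, "delta_pos": [0, 0, -0.0015], "twist": 0}
    - {"grip": 0, "delta_pos": [0, 0, 0], "twist": 0}

```text
clock: 8.12
position: [0.2801, -0.4013, 0.0445]
ee_rot: [0.344, 0.618, 0.343, -0.618]
contact_force: [0.4, 0.8, -3.1]
width: 0.0156
```

>>> step_arm:
  increments:
    - {"grip": 0, "delta_pos": [0, 0, -0.001], "twist": 0}
    - {"grip": 0, "delta_pos": [0, 0, 0], "twist": 0}

```text
clock: 8.28
position: [0.2801, -0.4014, 0.0444]
ee_rot: [-0.344, -0.618, -0.343, 0.618]
contact_force: [-1.5, 1.4, 4.0]
width: 0.0159
```

>>> step_arm:
  increments:
    - {"grip": 0, "delta_pos": [0, 0, -0.001], "twist": 0}
    - {"grip": 0, "delta_pos": [0, 0, 0], "twist": 0}

```text
clock: 8.45
position: [0.2802, -0.4014, 0.0443]
ee_rot: [-0.344, -0.618, -0.343, 0.618]
contact_force: [-1.6, 2.4, 12.4]
width: 0.0156
```

>>> step_arm:
  increments:
    - {"grip": 0, "delta_pos": [0, 0, 0.001], "twist": 0}
    - {"grip": 0.35, "delta_pos": [0, 0, 0], "twist": 0}
    - {"grip": 0.6, "delta_pos": [0, 0, 0], "twist": 0}
    - {"grip": 0.6, "delta_pos": [0, 0, 0], "twist": 0}
    - {"grip": 0.6, "delta_pos": [0, 0, 0.005], "twist": 0}
    - {"grip": 0.6, "delta_pos": [0, 0, 0.015], "twist": 0}
    - {"grip": 0.6, "delta_pos": [0, 0, 0.035], "twist": 0}
    - {"grip": 0.6, "delta_pos": [0, 0, 0.035], "twist": 0}
    - {"grip": 0.6, "delta_pos": [0, 0, 0.035], "twist": 0}
    - {"grip": 0.6, "delta_pos": [0, 0, 0.03], "twist": 0}

```text
clock: 9.28
position: [0.28, -0.401, 0.2009]
ee_rot: [0.344, 0.618, 0.343, -0.618]
contact_force: [-0.9, 0.1, -0.3]
width: 0.0511
```

>>> step_arm:
  increments:
    - {"grip": 0.6, "delta_pos": [-0.03, -0.02, 0.01], "twist": 0}
    - {"grip": 0.6, "delta_pos": [-0.03, -0.02, 0.01], "twist": 0}
    - {"grip": 0.6, "delta_pos": [-0.03, -0.02, 0.01], "twist": 0}
    - {"grip": 0.6, "delta_pos": [-0.03, -0.02, 0], "twist": 0}
    - {"grip": 0.6, "delta_pos": [0, 0, 0], "twist": 0}
    - {"grip": 0.6, "delta_pos": [0, 0, 0], "twist": 0}

```text
clock: 9.78
position: [0.1585, -0.4816, 0.2284]
ee_rot: [0.343, 0.619, 0.343, -0.619]
contact_force: [1.2, 1.2, -0.8]
width: 0.0511
```

```bash
python3 - <<'E'
from h import *
st(); shot('top','t9.png');shot('scene','s9.png')
a=cv2.imread('pics/t9.png')[110:350,180:500];b=cv2.imread('pics/s9.png')[160:370,120:460]
cv2.imwrite('pics/m9.png',np.hstack([cv2.resize(a,(400,300)),cv2.resize(b,(400,300))]))
a=cv2.imread('pics/t9.png')[165:275,335:465]
cv2.imwrite('pics/c9.png',cv2.resize(a,None,fx=5,fy=5,interpolation=cv2.INTER_CUBIC))
E
```

```text
t 9.78 p [ 0.1585 -0.4816  0.2284] w 0.0511 F [ 1.18  1.24 -0.81] jaw -32.04 q [-1.39  0.17  1.65  0.    1.32 -0.83]
```

View pics/m9.png

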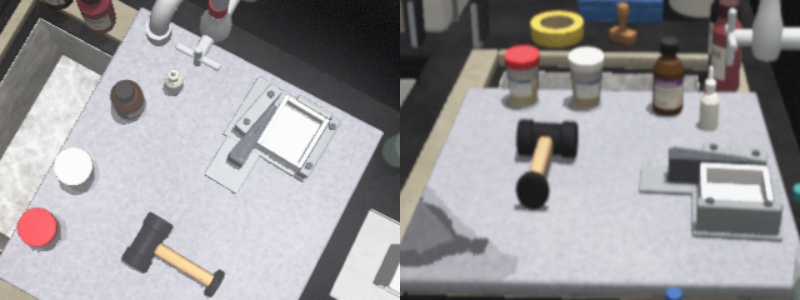

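View pics/c9.png

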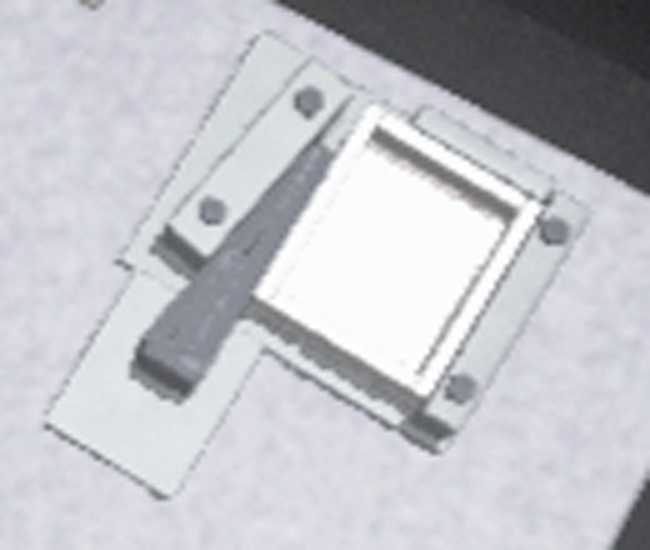

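The wedge sits tight between bar and tray, the mallet lies flat on open board, and the cups and bottles are where they were.

```bash
python3 -c "
from rig import manip
print(manip.sign_off())"
```

```text
the job is handed in; nothing more can be done
None
```

I tapped the wedge with light mallet blows until it jammed between the slanted bar and the tray, then laid the mallet flat on open board and handed the job in. The robot clock read 9.8 s and the arm was clear of everything.

- **Blows:** There were seven, with the mallet drawn back between them. The wedge slid freely for the first four. It jammed on the fifth, which read about 18.6 N. The sixth read about 33 N: stronger than the 10–20 N intended, though under the 40 N limit. I made the seventh lighter, at about 17.6 N.
- **Tightness:** The last two blows moved the mallet's stopping point by less than 1 mm. Wrist pictures taken before and after the last blow showed no movement of the wedge relative to the frame. The same comparison gave no clear match for the tray, so I judged the tray from the final picture.
- **Final picture:** The wedge is against both bar and tray with its butt out of the frame. The mallet touches nothing else, and the cups and bottles appear where they were.
- **Uncertain:** I only read the force at the end of each blow, so a brief higher peak during a blow would not have shown.

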